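Load the weld nests from the blank magazine and the collars

TASK

Load the weld nests in this order. First pull the bottom steel blank sideways out of the magazine, leaving the blanks above it in the magazine, and lay it flat in the rectangular nest between the corner stops; then set the three round collars upright in the round nests, the largest in the largest nest, next the medium one in the medium nest, last the smallest in the smallest nest, each down on the nest's floor. Leave the square tube offcut where it is.

Things in the scene. Friction and masses are not known exactly. Their poses are not given: they have to be found in the camera images.
- blank_c (a point): Bottom blank of the magazine: steel bar 50 (its x) by 130 (y) by 12 mm (z, up), about 0.6 kg, on the bench under two like it. Point at its centre, 6 mm above its underside. Its +y end sticks out 47 mm through the slot in the magazine's front wall: grip that end across the 50 mm width and pull along +y, 90 to 100 mm, to free it (a few N); then it can be gripped again at its middle.
- blank_top_c (a point): Topmost of the two blanks that stay in the magazine, same size and axes; point at its centre, 30 mm above the bench (drops 12 mm once the bottom one is out). The green magazine is fixed around it, centred on this point seen from above, no floor: outside 68 (x) by 146 mm (y), 42 mm high, walls 6 mm, slot 15.5 mm high at +y; its 6 mm high feet reach 56 mm either side in x.
- plate_nest_top (a point): Rectangular blue nest fixed to the bench, for the blank: base plate 78 (its x) by 158 mm (y), 6 mm thick, four L-shaped corner stops 8 mm high above it leave 66 (x) by 146 mm (y) free; the long sides are open for fingers over the middle 114 mm. Point at the middle of the base plate's top face; the blank's length goes along this y, either way round.
- collar_large_c (a point): Largest of three loose steel collars: round, outside diameter 66 mm, bore 42 mm, 40 mm high, about 640 g, standing upright. Point at its centre, 20 mm above its underside; z is its axis, up. Grip across the outside from above, on the upper 30 mm so that the fingers clear the nest's rim.
- collar_medium_c (a point): Medium of three loose steel collars: round, outside diameter 50 mm, bore 30 mm, 40 mm high, about 400 g, standing upright. Point at its centre, 20 mm above its underside; z is its axis, up. Grip across the outside from above, on the upper 30 mm so that the fingers clear the nest's rim.
- collar_small_c (a point): Smallest of three loose steel collars: round, outside diameter 36 mm, bore 20 mm, 40 mm high, about 220 g, standing upright. Point at its centre, 20 mm above its underside; z is its axis, up. Grip across the outside from above, on the upper 30 mm so that the fingers clear the nest's rim.
- nest_large_floor (a point): Largest of three round blue nests (shallow cups) fixed to the bench, for the largest collar: inside diameter 84 mm, outside 96 mm, floor 5 mm above the bench, rim 6 mm above the floor. Point at the middle of the floor; z up.
- nest_medium_floor (a point): Medium of three round blue nests (shallow cups) fixed to the bench, for the medium collar: inside diameter 68 mm, outside 80 mm, floor 5 mm above the bench, rim 6 mm above the floor. Point at the middle of the floor; z up.
- nest_small_floor (a point): Smallest of three round blue nests (shallow cups) fixed to the bench, for the smallest collar: inside diameter 54 mm, outside 66 mm, floor 5 mm above the bench, rim 6 mm above the floor. Point at the middle of the floor; z up.
- square_tube_c (a point): Bystander: a loose offcut of square steel tube, 50 mm square outside, 4 mm wall, 40 mm high, standing on end among the collars. Not part of the job; leave it. Point at its centre, 20 mm above the bench.
There are look-alikes about, which are no part of the job. What is shaped like the part that bears nest_medium_floor but green, turquoise or yellow is not meant.

How it is judged:
By the outcome, as a careful person would: the job done as asked, in the order asked, and still so for the second after the job is handed in, with the robot touching nothing.
It also fails if it takes over 102 s, if anything falls off the work surface, if the arm or the gripper's body presses on something with over 40 N, if the wrist force passes 120 N, or if a joint passes its speed limit or range.

ROBOT

A 7-joint arm with a two-finger parallel gripper is mounted at the origin on the work surface. World frame = base frame: x ahead of the robot, y to its left, z up, the work surface at z = 0. Lengths are in m, angles in rad, forces in N, time in s.
With the tool pointing down it reaches from about 0.4 to 0.85 m from the base axis. Payload 4.5 kg.
Tool frame: the origin (TCP) lies at the very end of the fingers, on their centre line; the grasp point (between the pads) lies 19 mm behind it (tcp_to_grasp is the z of the grasp point in the tool frame, in m); z points along the fingers, y is the line along which they close (so a half turn about z gives the same grasp; the last joint's range is limited). The gripper opens to 88 mm and grips with 3 to 60 N. Pads are 18 mm wide; open, the fingers measure 123 mm over their backs; the gripper's body (75 mm by 187 mm) begins 45 mm behind the grasp point.
Start: joints at [-1.252, 0.689, -0.195, 1.565, 0.157, 0.902, -0.215], TCP at [0.176, 0.6, 0.239] pointing down, gripper open.
Joint ranges: [-3.01, 3.01], [-0.46, 2.08], [-1.47, 1.51], [0.13, 2.56], [-1, 4.14], [0.04, 2.09], [-2.66, 2.66]. Speed limits (rad/s): [2.57, 2.57, 3.14, 3.14, 3.14, 3.14, 3.14].

INTERFACE

Orientations are given as a unit quaternion [x, y, z, w].
In Python, from plant import * gives the robot as it stands. The module is installed in compiled form; this text tells all that it offers.
- The arm moves only by the shell command python3 -m jog 'ROWS' [OPENING] [FORCE]. ROWS is JSON, a list that holds one entry, the list of rows, each a list of 6 numbers: the shift along the tool's x, y, z in m, then the turn, a rotation vector about the tool's x, y, z in rad. In form: [[[dx, dy, dz, ax, ay, az], ...]]. A call has 1 to 12 rows; each row shifts and turns the commanded pose from where the row before left it, along the tool's axes as they then stand; what a row does not reach is not made up. A row lasts 1/8 s, in which the tool goes at most 62.5 mm and 10.7 degrees, less where a joint would pass 70% of its speed; a pose out of reach is approached as far as the arm can. A call with a gripper value outside its range is refused whole. OPENING is the finger opening in m, from 0 to 0.0881, set as the call begins (- or left out, the last holds). The fingers move at their own pace and stop on an object; FORCE is the grip in N (left out, the last holds). Time passes only in rows, so rows that do not move let the fingers close. It gives the time, the measured TCP pose, the force, the opening and the grip force at its end, in the units of the state.
- get_state(): the state, without advancing time (a new reading comes with each control period).
- snapshot(name): name is "scene" or "side" or "wrist"; returns a dict with "frame" (420x560x3 uint8, red, green, blue), "mtx" (3x3 intrinsics, pixels), "D" ([k1, k2, p1, p2, k3] as OpenCV has them; the pictures are not rectified), "xyz" and "orientation" of the camera in the world; the wrist camera has in their place "mount" (4x4, takes a point from camera to tool coordinates, whose origin is the TCP and whose axes are the flange's). Camera axes: x right, y down, z forward; pixel columns grow to the right and rows downward; lengths in m; the calibration is good to about 2 mm. A picture is of the moment at which its call begins: read the wrist's pose just before it. There is no depth.
- finish_job(): hands the job in; it is judged then, once.
The state is a dict: "clock": time; "q": joint angles; "qd": joint speeds; "joint_torque": joint torques, N m; "tool_pos": TCP position; "eef_rot": TCP orientation; "contact_force": force on the tool from outside, world axes, zero at the start; "moment": the same for the moment, N m; "opening": opening from 0.0 (shut) to 1.0 (fully open); "finger_force": force on a finger pad.
Only numpy, scipy, OpenCV 4.12 (cv2) and the standard library are available. Lean on these libraries where they do the work, as an engineer would, in place of code of your own. Each camera call takes 0.05 s, during which the arm holds its last target. There are 200 camera calls.

## Working session

There is one attempt and no reset: what is moved stays moved. The work goes in short steps, Python scripts to look and compute and a shell command to move; the robot and the scene stay as the last step left them, time stands still between calls to the robot, and variables do not carry over. Pictures are saved under pics/ and viewed, at most 14 in all, crops included, and the job is handed in when it is done.

```bash
mkdir -p pics; cat > h.py <<'E'
from plant import *
import numpy as np, cv2
from scipy.spatial.transform import Rotation as R
def snap(n,f=None):
    st=get_state(); s=snapshot(n)
    if f: cv2.imwrite('pics/'+f, s['frame'][:,:,::-1])
    if n=='wrist':
        T=np.eye(4);T[:3,:3]=R.from_quat(st['eef_rot']).as_matrix();T[:3,3]=st['tool_pos']
        C=T@np.array(s['mount'])
    else:
        C=np.eye(4);C[:3,:3]=R.from_quat(s['orientation']).as_matrix();C[:3,3]=s['xyz']
    np.savez('last_%s.npz'%n,C=C,K=s['mtx'],D=s['D'],frame=s['frame'])
def w(n,uv,z):
    L=np.load('last_%s.npz'%n)
    p=cv2.undistortPoints(np.array(uv,float).reshape(-1,1,2),L['K'],L['D']).reshape(-1,2)
    z=np.broadcast_to(z,len(p)); o=[]
    for a,h in zip(p,z):
        d=L['C'][:3,:3]@[a[0],a[1],1]; c=L['C'][:3,3]; o.append(c+d*(h-c[2])/d[2])
    return np.round(o,4)
def px(n,P):
    L=np.load('last_%s.npz'%n); M=np.linalg.inv(L['C'])
    r,_=cv2.projectPoints(np.array(P,float).reshape(-1,1,3),cv2.Rodrigues(M[:3,:3])[0],M[:3,3],L['K'],L['D'])
    return r.reshape(-1,2).round(1)
def crop(n,x0,y0,x1,y1,k,f):
    L=np.load('last_%s.npz'%n)
    cv2.imwrite('pics/'+f,cv2.resize(L['frame'][y0:y1,x0:x1,::-1],None,fx=k,fy=k,interpolation=cv2.INTER_CUBIC))
E
python3 - <<'E'
from h import *
s=get_state(); print(s)
snap('scene','scene0.png'); snap('side','side0.png'); snap('wrist')
for n in('scene','side','wrist'): L=np.load('last_%s.npz'%n); print(n,L['C'].round(3).tolist())
E
```

```text
{'clock': 0.0, 'q': array([-1.25222077,  0.68995132, -0.19451731,  1.56635476,  0.15731943,
        0.90247705, -0.21509153]), 'qd': array([-2.37247969e-04, -2.41802057e-04, -7.60658683e-04, -1.44277250e-03,
       -6.41428524e-04, -8.94707164e-04,  3.93275774e-05]), 'joint_torque': array([ 8.57630766e-05, -5.27558434e+01, -1.26728274e+00, -1.53436589e+01,
       -5.27780713e-02,  6.38014710e-03,  1.77228699e-04]), 'tool_pos': array([0.17546196, 0.59920972, 0.23792764]), 'eef_rot': array([ 1.41853216e-01,  9.89887296e-01, -8.96627506e-04, -5.55775644e-05]), 'contact_force': array([-0.3247465 ,  0.46289767, -0.18820182]), 'moment': array([-0.01031774, -0.01604624, -0.0007203 ]), 'finger_force': 0.0, 'opening': 0.9964219290722159}
scene [[0.411, 0.633, -0.656, 1.09], [0.911, -0.28, 0.302, -0.287], [0.007, -0.722, -0.692, 0.694], [0.0, 0.0, 0.0, 1.0]]
side [[-0.992, -0.088, 0.092, 0.389], [-0.127, 0.757, -0.642, 0.697], [-0.013, -0.648, -0.762, 0.885], [0.0, 0.0, 0.0, 1.0]]
wrist [[0.281, 0.914, 0.292, 0.1], [0.96, -0.267, -0.088, 0.622], [-0.002, 0.305, -0.952, 0.384], [0.0, 0.0, 0.0, 1.0]]
```

View pics/scene0.png

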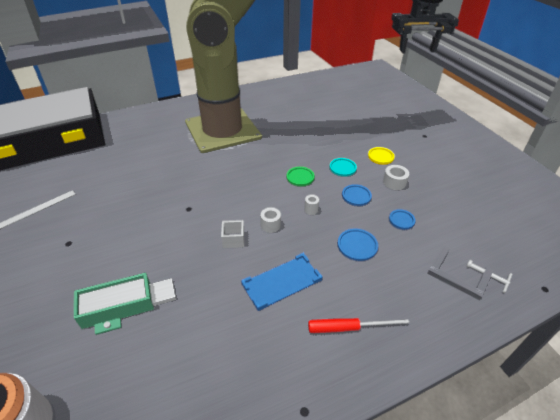

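View pics/side0.png

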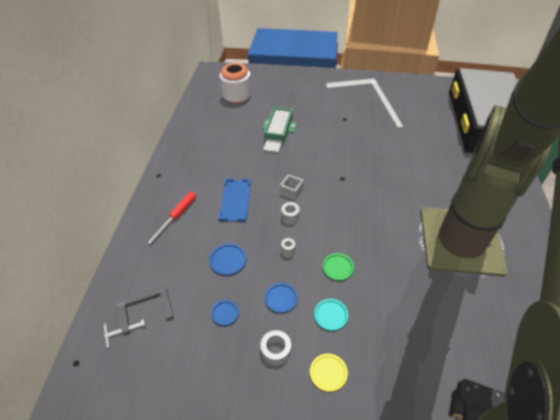

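The scene view shows:
- Nest candidates: blue large (358,244), blue medium (357,195) and blue small (402,219). Look-alikes are green (300,176), turquoise (343,166) and yellow (381,156), which are excluded.
- Collars: large (396,178), medium (271,220), small (312,205). The square tube is at (233,234) and stays put.
- Blank end (164,291), sticking out of the magazine at (115,300). Rectangular nest (282,281).

Next I'll check these in close crops.

```bash
python3 - <<'E'
from h import *
crop('scene',60,200,330,340,2.95,'c1.png'); crop('scene',250,140,430,270,4.4,'c2.png'); 
L=np.load('last_scene.npz')['frame']
h=cv2.cvtColor(L,cv2.COLOR_RGB2HSV)
m=cv2.inRange(h,(100,150,90),(115,255,255)); m[:130]=0
n,l,s,c=cv2.connectedComponentsWithStats(m)
for i in range(1,n):
    if s[i,4]>100:
        cn=max(cv2.findContours((l==i).astype('uint8'),0,1)[0],key=len); print('scene',s[i],cv2.fitEllipse(cn),w('scene',[cv2.fitEllipse(cn)[0]],.011))
L=np.load('last_side.npz')['frame']
h=cv2.cvtColor(L,cv2.COLOR_RGB2HSV)
m=cv2.inRange(h,(100,150,90),(115,255,255)); m[:130]=0
n,l,s,c=cv2.connectedComponentsWithStats(m)
for i in range(1,n):
    if s[i,4]>100:
        cn=max(cv2.findContours((l==i).astype('uint8'),0,1)[0],key=len); print('side',s[i],cv2.fitEllipse(cn),w('side',[cv2.fitEllipse(cn)[0]],.011))
E
```

```text
scene [342 185  29  20 463] ((356.2990417480469, 194.57650756835938), (19.25157928466797, 28.36284637451172), 99.31637573242188) [[0.4702 0.2234 0.011 ]]
scene [390 210  25  19 379] ((401.8272705078125, 219.0208740234375), (17.682769775390625, 25.13315200805664), 105.14971923828125) [[0.5959 0.2789 0.011 ]]
scene [338 229  40  31 973] ((357.24188232421875, 244.13589477539062), (29.766481399536133, 39.4990234375), 103.81153106689453) [[0.621  0.1302 0.011 ]]
scene [ 242  254   80   56 2186] ((280.1398010253906, 281.6589050292969), (34.650699615478516, 89.31217956542969), 66.86177062988281) [[ 0.6445 -0.079   0.011 ]]
side [220 181  29  39 888] ((234.66444396972656, 200.53302001953125), (25.512371063232422, 46.44239044189453), 11.89427375793457) [[ 0.6363 -0.0648  0.011 ]]
side [211 246  34  28 753] ((227.27859497070312, 259.6033020019531), (27.2521915435791, 33.15309524536133), 78.14421081542969) [[0.6142 0.1384 0.011 ]]
side [266 284  30  28 637] ((280.716796875, 297.8531799316406), (26.69707489013672, 28.577842712402344), 90.83111572265625) [[0.4634 0.2309 0.011 ]]
side [213 302  24  23 440] ((224.4883270263672, 312.9619140625), (21.800275802612305, 23.8426513671875), 68.0593032836914) [[0.5892 0.2865 0.011 ]]
```

View pics/c1.png

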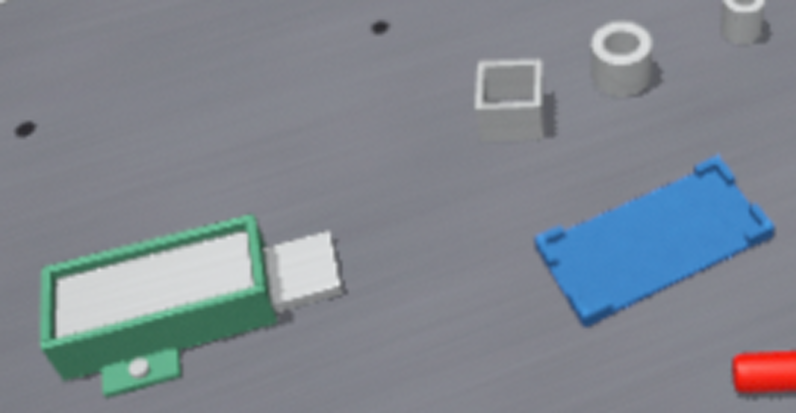

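View pics/c2.png

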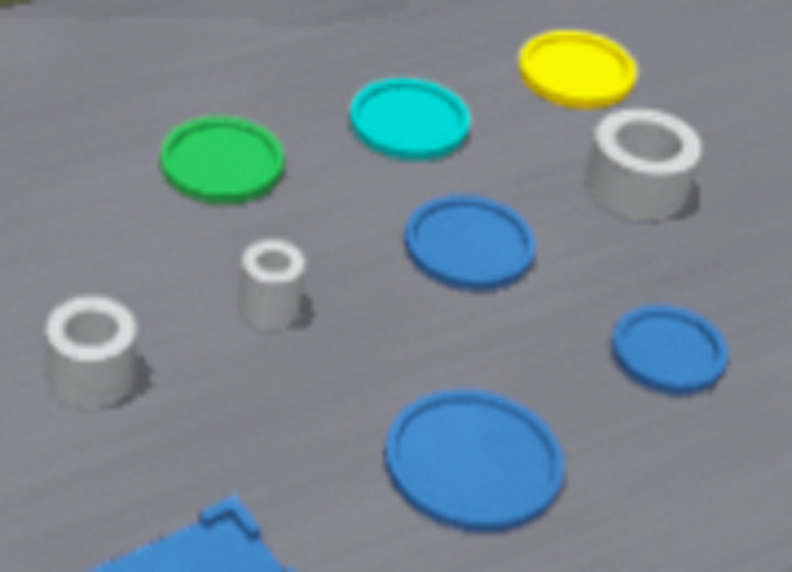

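```bash
cat >> h.py <<'E'
def go(x,y,z,yaw=None):
    "world shift expressed in current tool axes; yaw = world direction (deg) of the tool's y line, mod 180"
    s=get_state(); M=R.from_quat(s['eef_rot']).as_matrix()
    d=M.T@(np.array([x,y,z])-s['tool_pos'])
    if yaw is None: yaw=np.degrees(np.arctan2(M[1,1],M[0,1]))
    best=None
    for k in (0,180):
        a=np.radians(yaw+k); Y=np.array([np.cos(a),np.sin(a),0]);Z=np.array([0,0,-1.]);X=np.cross(Y,Z)
        v=R.from_matrix(M.T@np.c_[X,Y,Z]).as_rotvec()
        if best is None or np.linalg.norm(v)<np.linalg.norm(best): best=v
    print('t',round(s['clock'],2),'pos',s['tool_pos'].round(4),'shift mm',(d*1e3).round(1),'rot',best.round(3),'F',s['contact_force'].round(1),'q7',s['q'][6].round(2))
E
python3 - <<'E'
from h import *
o=np.array([60,200])
m=w('scene',np.array([[45,270],[252,218],[270,290],[60,348]])/2.95+o,.042); print('mag',m,m.mean(0))
print('end',w('scene',np.array([[330,233],[343,290]])/2.95+o,.012))
n=w('scene',np.array([[537,240],[715,158],[774,228],[590,322]])/2.95+o,[.014,.014,.010,.004]); print('nest',n,n.mean(0))
o=np.array([250,140])
print('collars L M S',w('scene',np.array([[649,142],[92,328],[273,260]])/4.4+o,.04))
print('side collars',w('side',[[276,345],[290,210],[288,244]],.04))
print('tube',w('scene',np.array([[509,83]])/2.95+[60,200],.04))
go(.6,-.3,.3)
E
```

```text
mag [[ 0.5215 -0.4793  0.042 ]
 [ 0.5338 -0.3381  0.042 ]
 [ 0.5991 -0.3381  0.042 ]
 [ 0.5895 -0.4743  0.042 ]] [ 0.560975 -0.40745   0.042   ]
end [[ 0.5448 -0.2901  0.012 ]
 [ 0.5969 -0.2931  0.012 ]]
nest [[ 0.6128 -0.1539  0.014 ]
 [ 0.5962 -0.0017  0.014 ]
 [ 0.6707  0.0097  0.01  ]
 [ 0.6856 -0.1426  0.004 ]] [ 0.641325 -0.072125  0.0105  ]
collars L M S [[ 0.4635  0.3569  0.04  ]
 [ 0.4752 -0.0272  0.04  ]
 [ 0.466   0.0897  0.04  ]]
side collars [[ 0.4563  0.3605  0.04  ]
 [ 0.4702 -0.0226  0.04  ]
 [ 0.4622  0.0916  0.04  ]]
tube [[ 0.4806 -0.1268  0.04  ]]
t 0.15 pos [0.1755 0.5994 0.2381] shift mm [-660.  -744.   -60.8] rot [-0.001  0.     0.   ] F [0.  0.8 0. ] q7 -0.22
```

```bash
python3 -m jog '[[[-0.0405,-0.0297,-0.016,0,0,0],[-0.0405,-0.0297,-0.016,0,0,0],[-0.0405,-0.0297,-0.016,0,0,0],[-0.0405,-0.0297,-0.016,0,0,0],[-0.0405,-0.0297,-0.016,0,0,0],[-0.0405,-0.0297,-0.016,0,0,0],[-0.0405,-0.0297,-0.016,0,0,0],[-0.0405,-0.0297,-0.016,0,0,0],[-0.0405,-0.0297,-0.016,0,0,0],[-0.0405,-0.0297,-0.016,0,0,0],[0,0,0,0,0,0],[0,0,0,0,0,0]]]' 0.088
python3 - <<'E'
from h import *
snap('wrist','w1.png'); go(.59,-.22,.2,-4.5)
print(px('wrist',[[.4665,.2272,.011],[.5925,.2827,.011],[.6176,.1343,.011],[.46,.359,.04],[.473,-.025,.04],[.464,.09,.04]]))
E
```

```text
clock: 1.65
tool_pos: [0.4801, 0.2015, 0.3983]
eef_rot: [0.142, 0.99, 0.0, -0.001]
contact_force: [-0.2, -0.1, 0.1]
opening: 0.999
finger_force: 0.0
t 1.7 pos [0.4797 0.2021 0.3982] shift mm [-224.  -374.6  197.9] rot [-1.000e-03 -1.000e-03  1.367e+00] F [-0.1  0.6 -0.1] q7 0.71
[[294.4 133.9]
 [353.2 205.8]
 [262.8 246.5]
 [392.3 102.1]
 [121.3 192.3]
 [197.4 163.2]]
```

View pics/w1.png

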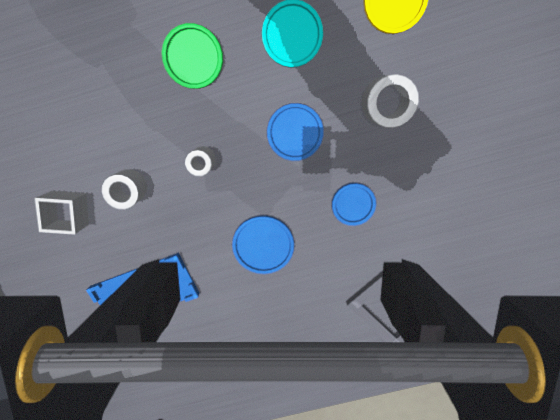

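The wrist view shows:
- Blue nests: large (263.5,243.5), medium (295,131.5), small (354,203.5).
- Collars: L (393,100.5), M (120.5,191), S (198,162.5).
- The tube is at (57,215), and the rectangular nest is partly hidden at (145,280).

These agree with the averages of the other two cameras.

```bash
python3 - <<'E'
from h import *
print(w('wrist',[[263.5,243.5],[295,131.5],[354,203.5],[393,100.5],[120.5,191],[198,162.5]],[.011,.011,.011,.04,.04,.04]))
E
python3 -m jog '[[[-0.028,-0.047,0,0,0,0],[-0.028,-0.047,0,0,0,0],[-0.028,-0.047,0,0,0,0],[-0.028,-0.047,0,0,0,0],[-0.028,-0.047,0.01,0,0,0],[-0.028,-0.047,0.01,0,0,0],[-0.028,-0.047,0.01,0,0,0],[-0.028,-0.047,0.01,0,0,0],[0,0,0.02,0,0,0.17],[0,0,0.02,0,0,0.17],[0,0,0.02,0,0,0.17],[0,0,0.02,0,0,0.17]]]'
python3 -m jog '[[[0,0,0.02,0,0,0.17],[0,0,0,0,0,0.17],[0,0,0,0,0,0.17],[0,0,0,0,0,0.177],[0,0,0,0,0,0],[0,0,0,0,0,0]]]'
python3 - <<'E'
from h import *
snap('wrist','w2.png'); go(.571,-.305,.15,-4.5)
print(px('wrist',[[.571,-.2916,.012],[.561,-.4075,.042],[.641,-.072,.006]]))
E
```

```text
[[ 0.6131  0.1368  0.011 ]
 [ 0.4635  0.2289  0.011 ]
 [ 0.5894  0.2847  0.011 ]
 [ 0.4583  0.3602  0.04  ]
 [ 0.471  -0.0253  0.04  ]
 [ 0.4633  0.0912  0.04  ]]
clock: 3.2
tool_pos: [0.5905, -0.2202, 0.2774]
eef_rot: [0.465, 0.885, 0.001, -0.001]
contact_force: [-0.3, 0.0, 0.1]
opening: 1.001
finger_force: 0.0
clock: 3.95
tool_pos: [0.5903, -0.2215, 0.2584]
eef_rot: [0.734, 0.68, 0.0, -0.0]
contact_force: [-0.3, -0.3, -0.8]
opening: 0.997
finger_force: 0.0
t 4.0 pos [ 0.5903 -0.2219  0.2585] shift mm [-84.5 -12.8 108.4] rot [-0.    -0.001  0.001] F [ 1.  -0.3  0.9] q7 0.4
[[267.1 231.7]
 [266.3 337. ]
 [320.7   8.1]]
```

View pics/w2.png

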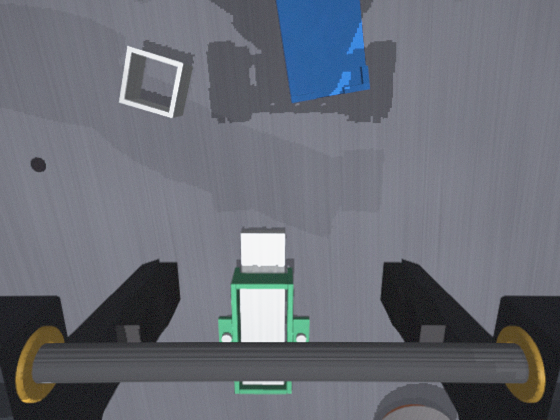

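The wrist view shows the blank end at about (240.5–285, 232.5). The magazine rim corners are at (236,268), (293,268), (236,392) and (291,392).

```bash
python3 - <<'E'
from h import *
print(w('wrist',[[240.5,232.5],[285,232.5]],.012)); print(w('wrist',[[236,268],[293,268],[236,392],[291,392]],.042))
print(w('wrist',[[292,103],[369,89]],.01))
L=np.load('last_wrist.npz')['frame']; h=cv2.cvtColor(L,cv2.COLOR_RGB2HSV)
m=cv2.inRange(h,(60,100,60),(85,255,255)); m[:200]=0
ys,xs=np.nonzero(m)
for y in (268,272,285,300,380,388): 
    x=xs[ys==y]; print(y,x.min() if len(x) else None,x.max() if len(x) else None)
g=cv2.cvtColor(L,cv2.COLOR_RGB2GRAY)
for y in (240,250): print(y,[int(v) for v in np.nonzero(g[y,220:310]>190)[0][[0,-1]]+220])
crop('wrist',200,215,330,310,6,'c3.png')
E
```

```text
[[ 0.5412 -0.2903  0.012 ]
 [ 0.5909 -0.2941  0.012 ]]
[[ 0.5363 -0.3189  0.042 ]
 [ 0.597  -0.3236  0.042 ]
 [ 0.5183 -0.481   0.042 ]
 [ 0.5837 -0.4861  0.042 ]]
[[ 0.6081 -0.1555  0.01  ]
 [ 0.6857 -0.1482  0.01  ]]
268 236 290
272 235 291
285 231 292
300 232 292
380 None None
388 235 291
240 [241, 284]
250 [241, 284]
```

View pics/c3.png

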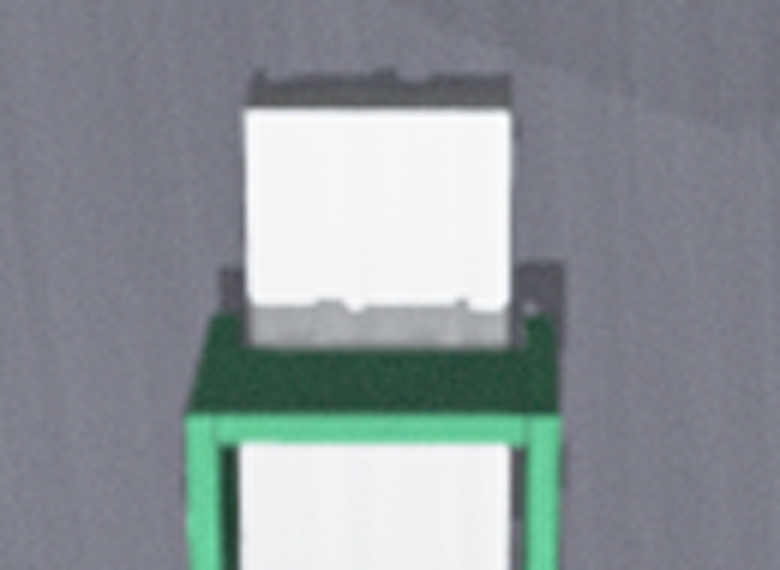

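```bash
python3 -m jog '[[[-0.0217,-0.0046,0.05,0,0,0],[-0.0217,-0.0046,0.05,0,0,0],[-0.0217,-0.0047,0.05,0,0,0],[-0.0217,-0.0047,0.045,0,0,0],[0,0,0,0,0,0],[0,0,0,0,0,0],[0,0,0,0,0,0]]]' 0.088
python3 - <<'E'
from h import *
go(.565,-.307,.004,-4.5)
E
```

```text
clock: 4.88
tool_pos: [0.5668, -0.3069, 0.0661]
eef_rot: [0.734, 0.679, 0.001, 0.002]
contact_force: [-0.1, 0.1, 0.9]
opening: 0.998
finger_force: 0.0
t 4.88 pos [ 0.5668 -0.3069  0.0661] shift mm [-0.2 -2.1 62. ] rot [ 0.004  0.    -0.   ] F [-0.1  0.1  0.9] q7 0.57
```

```bash
python3 -m jog '[[[0,-0.002,0.02,0.004,0,0],[0,0,0.02,0,0,0],[0,0,0.015,0,0,0],[0,0,0.006,0,0,0],[0,0,0,0,0,0],[0,0,0,0,0,0]]]'
python3 -m jog '[[[0,0,0,0,0,0],[0,0,0,0,0,0],[0,0,0,0,0,0],[0,0,0,0,0,0],[0,0,0,0,0,0],[0,0,0,0,0,0]]]' 0.03 35
python3 - <<'E'
from h import *
go(.565,-.307,.004,-4.5)
E
```

```text
clock: 5.62
tool_pos: [0.5627, -0.3078, 0.0028]
eef_rot: [0.735, 0.678, -0.001, -0.001]
contact_force: [0.5, -0.3, -0.7]
opening: 0.999
finger_force: 0.0
clock: 6.38
tool_pos: [0.563, -0.3075, 0.0028]
eef_rot: [0.735, 0.678, -0.001, -0.001]
contact_force: [1.2, -0.0, -0.7]
opening: 0.563
finger_force: 35.0
t 6.38 pos [ 0.563  -0.3075  0.0028] shift mm [ 0.7  2.  -1.2] rot [-0.003 -0.    -0.002] F [ 1.2 -0.  -0.7] q7 0.59
```

```bash
python3 -m jog '[[[0.01,0,0,0,0,0],[0.01,0,0,0,0,0],[0.01,0,0,0,0,0],[0.01,0,0,0,0,0],[0.01,0,0,0,0,0],[0.01,0,0,0,0,0],[0.01,0,0,0,0,0],[0.01,0,0,0,0,0],[0.01,0,0,0,0,0],[0.01,0,0,0,0,0],[0,0,0,0,0,0],[0,0,0,0,0,0]]]'
python3 -m jog '[[[0,0,0,0,0,0],[0,0,0,0,0,0],[0,0,-0.04,0,0,0],[0,0,-0.05,0,0,0],[0.01,0,-0.05,0,0,0],[0,0,-0.05,0,0,0],[0,0,0,0,0,0],[0,0,0,0,0,0]]]' 0.088
python3 - <<'E'
from h import *
snap('wrist','w3.png'); go(.56,-.26,.06)
snap('scene','s3.png')
E
```

```text
clock: 7.88
tool_pos: [0.5708, -0.2054, 0.0027]
eef_rot: [0.735, 0.678, -0.0, -0.003]
contact_force: [-0.9, 4.7, 2.6]
opening: 0.56
finger_force: 35.0
clock: 8.88
tool_pos: [0.5715, -0.1981, 0.1921]
eef_rot: [0.735, 0.678, -0.002, -0.002]
contact_force: [-0.2, 0.4, -0.2]
opening: 0.999
finger_force: 0.0
t 8.93 pos [ 0.5711 -0.1978  0.1914] shift mm [-62.9  -5.1 131.4] rot [-0.007 -0.001 -0.   ] F [-0.3  0.1 -1. ] q7 0.42
```

View pics/w3.png

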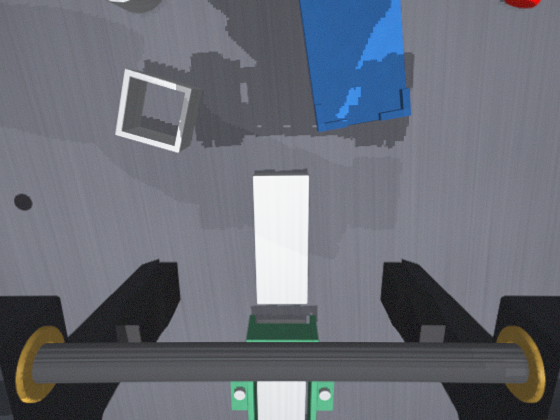

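The wrist view shows the blank pulled out, with its front end at (253–308, 176) and its rear near row 304–318 just in front of the magazine. The upper blanks are still inside.

```bash
python3 - <<'E'
from h import *
p=w('wrist',[[253.3,176],[308,176],[256,300],[308,300]],.012); print(p)
d=(p[:2].mean(0)-p[2:].mean(0)); d/=np.linalg.norm(d); print(np.degrees(np.arctan2(d[1],d[0])))
c=p[:2].mean(0)-d*.065; print(c)
go(c[0],c[1],.004,-4.9)
p=w('wrist',[[318,131],[411,115]],.006);print(p)
E
```

```text
[[ 0.5481 -0.1892  0.012 ]
 [ 0.5966 -0.1931  0.012 ]
 [ 0.5379 -0.314   0.012 ]
 [ 0.5892 -0.3181  0.012 ]]
85.96980759398149
[ 0.56778166 -0.25598926  0.012     ]
t 8.97 pos [ 0.571  -0.1978  0.1911] shift mm [-58.4   2.8 187. ] rot [-0.007 -0.001  0.004] F [ 0.2  0.7 -0.4] q7 0.42
[[ 0.6079 -0.1553  0.006 ]
 [ 0.6878 -0.1485  0.006 ]]
```

```bash
python3 -m jog '[[[-0.0195,0.001,0.045,-0.007,0,0],[-0.0195,0.001,0.045,0,0,0],[-0.0195,0.0008,0.04,0,0,0],[0,0,0.03,0,0,0],[0,0,0.02,0,0,0],[0,0,0.007,0,0,0],[0,0,0,0,0,0],[0,0,0,0,0,0]]]'
python3 -m jog '[[[0,0,0,0,0,0],[0,0,0,0,0,0],[0,0,0,0,0,0],[0,0,0,0,0,0],[0,0,0,0,0,0],[0,0,0,0,0,0]]]' 0.03 45
python3 -m jog '[[[0,0,-0.015,0,0,0],[0.01,0,-0.03,0,0,0],[0.02,0,-0.03,0,0,0],[0.03,0,-0.03,0,0,0],[0,0,0,0,0,0],[0,0,0,0,0,0]]]'
python3 - <<'E'
from h import *
snap('wrist'); snap('scene'); snap('side')
crop('scene',60,180,440,340,2.1,'s4.png')
go(.6405,-.0745,.105,6)
E
```

```text
clock: 9.98
tool_pos: [0.5712, -0.2567, 0.0068]
eef_rot: [0.735, 0.678, 0.001, 0.002]
contact_force: [0.3, 0.2, -0.5]
opening: 0.999
finger_force: 0.0
clock: 10.72
tool_pos: [0.5687, -0.2563, 0.0055]
eef_rot: [0.735, 0.678, 0.0, -0.0]
contact_force: [-5.2, 1.8, 5.0]
opening: 0.56
finger_force: 45.0
clock: 11.48
tool_pos: [0.5755, -0.1969, 0.1109]
eef_rot: [0.735, 0.678, 0.001, 0.002]
contact_force: [-0.9, -1.2, -5.6]
opening: 0.56
finger_force: 45.0
t 11.62 pos [ 0.5744 -0.1978  0.11  ] shift mm [128.3  55.7   5. ] rot [ 0.002  0.001 -0.187] F [ 0.  -0.6 -6. ] q7 0.46
```

View pics/s4.png

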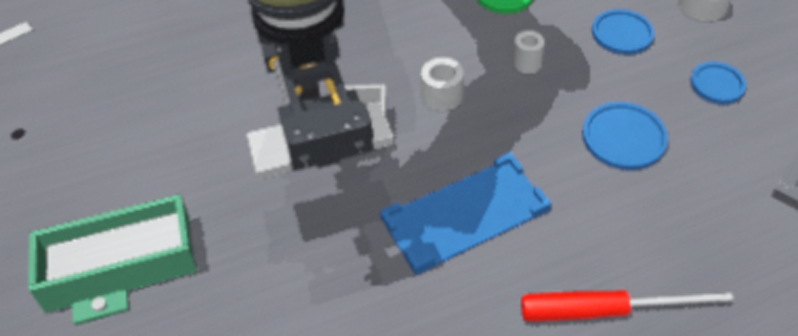

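The blank is held and two blanks remain in the magazine. The nest centre is at about (0.640, -0.073) with a grip-line yaw of about 5.5°.

```bash
python3 -m jog '[[[0.03,0.014,0,0,0,-0.09],[0.033,0.017,0,0,0,-0.088],[0.033,0.017,0,0,0,0],[0.033,0.017,0,0,0,0],[0,0,0,0,0,0],[0,0,0,0,0,0],[0,0,0,0,0,0]]]'
python3 - <<'E'
from h import *
go(.640,-.073,.0135,5.5)
snap('wrist','w4.png')
E
```

```text
clock: 12.5
tool_pos: [0.6348, -0.0682, 0.1106]
eef_rot: [0.673, 0.74, 0.0, 0.001]
contact_force: [0.6, -0.4, -5.9]
opening: 0.558
finger_force: 45.0
t 12.5 pos [ 0.6348 -0.0682  0.1106] shift mm [-5.   4.6 97.1] rot [ 0.002  0.002 -0.002] F [ 0.6 -0.4 -5.9] q7 0.38
```

View pics/w4.png

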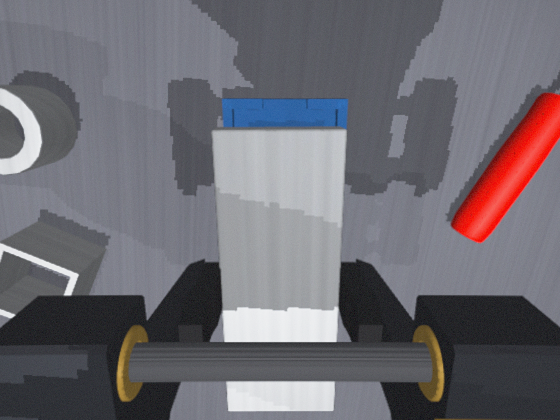

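The wrist view shows the held blank above the nest. The nest's far edge runs from (222,99) to (348,98).

```bash
python3 - <<'E'
from h import *
p=w('wrist',[[222.5,99],[348.5,98]],.014);print(p)
c=p.mean(0); d=p[1]-p[0]; a=np.arctan2(d[1],d[0]); print(np.degrees(a), np.linalg.norm(d), c[:2]-.079*np.array([-np.sin(a),np.cos(a)]))
b=w('wrist',[[213,129.5],[347,127.5]],.105+.012); print(b)
go(.6395,-.0735,.0135,5.5)
E
```

```text
[[0.5933 0.0021 0.014 ]
 [0.671  0.01   0.014 ]]
5.805489869896625 0.0781005761822536 [ 0.64014098 -0.07254481]
[[ 6.049e-01 -5.000e-03  1.170e-01]
 [ 6.536e-01  3.000e-04  1.170e-01]]
t 12.55 pos [ 0.6349 -0.068   0.1107] shift mm [-5.8  3.8 97.3] rot [ 0.002  0.002 -0.002] F [-0.4  0.8 -6.2] q7 0.38
```

```bash
python3 -m jog '[[[-0.005,0.0046,0.03,0,0,0],[0,0,0.03,0,0,0],[0,0,0.02,0,0,0],[0,0,0,0,0,0],[0,0,0,0,0,0]]]'
python3 - <<'E'
from h import *
go(.640,-.0728,.0115,5.7)
E
```

```text
clock: 13.18
tool_pos: [0.6416, -0.0708, 0.0318]
eef_rot: [0.672, 0.74, 0.001, 0.002]
contact_force: [-0.4, -0.1, -5.2]
opening: 0.556
finger_force: 45.0
t 13.18 pos [ 0.6416 -0.0708  0.0318] shift mm [-1.8 -1.9 20.3] rot [ 0.005  0.001 -0.003] F [-0.4 -0.1 -5.2] q7 0.4
```

```bash
python3 -m jog '[[[-0.0018,-0.0015,0.007,0.004,0,0],[0,0,0.006,0,0,0],[0,0,0.004,0,0,0],[0,0,0.002,0,0,0],[0,0,0.001,0,0,0],[0,0,0,0,0,0],[0,0,0,0,0,0]]]'
python3 - <<'E'
from h import *
go(.640,-.0728,.0115,5.7)
E
```

```text
clock: 14.05
tool_pos: [0.6393, -0.0722, 0.0115]
eef_rot: [0.672, 0.741, -0.001, -0.0]
contact_force: [-4.1, 0.8, 5.8]
opening: 0.558
finger_force: 45.0
t 14.05 pos [ 0.6393 -0.0722  0.0115] shift mm [-0.7  0.6  0. ] rot [-0.001  0.    -0.002] F [-4.1  0.8  5.8] q7 0.41
```

Contact with the floor. Release, lift and look.

```bash
python3 -m jog '[[[0,0,0,0,0,0],[0,0,0,0,0,0],[0,0,0,0,0,0],[0,0,-0.03,0,0,0],[0,0,-0.05,0,0,0],[0,0,-0.05,0,0,0],[0,0,-0.05,0,0,0],[0,0,-0.04,0,0,0],[0,0,0,0,0,0],[0,0,0,0,0,0]]]' 0.088
python3 - <<'E'
from h import *
snap('wrist'); snap('scene'); snap('side')
a=cv2.resize(np.load('last_scene.npz')['frame'][220:320,220:340],None,fx=3.2,fy=4,interpolation=2)
b=cv2.resize(np.load('last_wrist.npz')['frame'],(400,400))
cv2.imwrite('pics/s5.png',np.hstack([a,b])[:,:,::-1])
go(.459,.360,.2,90)
E
```

```text
clock: 15.3
tool_pos: [0.6392, -0.072, 0.2301]
eef_rot: [0.672, 0.741, -0.001, -0.001]
contact_force: [-0.3, -0.2, 0.1]
opening: 1.001
finger_force: 0.0
t 15.45 pos [ 0.6388 -0.0719  0.2292] shift mm [ 447.3 -136.9   29.8] rot [-0.003 -0.003 -1.474] F [-0.3  0.3 -0.2] q7 0.35
```

View pics/s5.png

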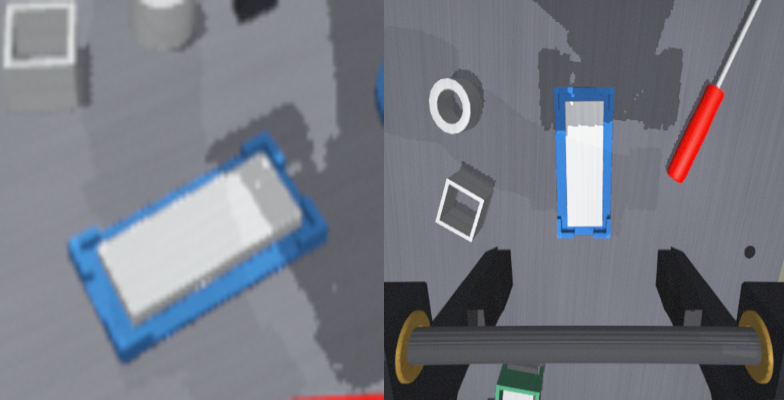

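The blank lies flat between the stops: it is inside all four corners in both views. Next is the large collar at about (0.459, 0.360).

```bash
python3 -m jog '[[[0.0497,-0.0152,0,0,0,0],[0.0497,-0.0152,0,0,0,0],[0.0497,-0.0152,0,0,0,0],[0.0497,-0.0152,0,0,0,0],[0.0497,-0.0152,0,0,0,0],[0.0497,-0.0152,0,0,0,0],[0.0497,-0.0152,0,0,0,0],[0.0497,-0.0152,0.02,0,0,0],[0.0497,-0.0152,0.03,0,0,0],[0,0,0.03,0,0,-0.143],[0,0,0.03,0,0,-0.143],[0,0,0.02,0,0,-0.143]]]'
python3 -m jog '[[[0,0,0,0,0,0],[0,0,0,0,0,0],[0,0,0,0,0,0]]]'
python3 - <<'E'
from h import *
snap('wrist','w6.png')
go(.459,.3602,.014,30)
print(px('wrist',[.4587,.3602,.04]))
E
```

```text
clock: 16.95
tool_pos: [0.4589, 0.3591, 0.0983]
eef_rot: [0.497, 0.868, -0.002, -0.001]
contact_force: [0.5, 0.4, -0.0]
opening: 0.998
finger_force: 0.0
clock: 17.32
tool_pos: [0.4606, 0.36, 0.1016]
eef_rot: [0.5, 0.866, 0.0, 0.0]
contact_force: [0.8, 0.4, -0.2]
opening: 0.999
finger_force: 0.0
t 17.38 pos [0.4605 0.3601 0.1016] shift mm [ 0.9 -1.3 87.6] rot [ 0.    -0.     0.002] F [ 0.2 -0.4 -0.3] q7 -0.0
[[275.8 228.6]]
```

View pics/w6.png

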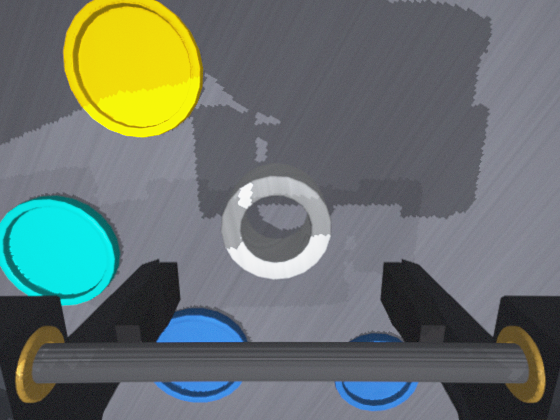

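The collar's top centre is at (276,228), predicted (275.8,228.6), so it's on target. Descend and grip.

```bash
python3 -m jog '[[[0.0009,-0.0013,0.03,0,0,0],[0,0,0.03,0,0,0],[0,0,0.02,0,0,0],[0,0,0.0075,0,0,0],[0,0,0,0,0,0]]]'
python3 -m jog '[[[0,0,0,0,0,0],[0,0,0,0,0,0],[0,0,0,0,0,0],[0,0,0,0,0,0],[0,0,0,0,0,0]]]' 0.045 45
python3 - <<'E'
from h import *
go(.613,.1365,.10,30)
E
```

```text
clock: 18.0
tool_pos: [0.4586, 0.3598, 0.0134]
eef_rot: [0.499, 0.867, -0.0, -0.0]
contact_force: [0.1, -0.8, -0.6]
opening: 1.0
finger_force: 0.0
clock: 18.62
tool_pos: [0.4583, 0.3597, 0.0139]
eef_rot: [0.499, 0.867, -0.0, -0.0]
contact_force: [-0.6, -1.0, 6.0]
opening: 0.74
finger_force: 45.0
t 18.62 pos [0.4583 0.3597 0.0139] shift mm [-270.7   21.5  -86.1] rot [-0.001 -0.     0.003] F [-0.6 -1.   6. ] q7 0.02
```

```bash
python3 -m jog '[[[0,0,-0.03,0,0,0],[0,0,-0.04,0,0,0],[-0.0451,0.0036,-0.016,0,0,0],[-0.0451,0.0036,0,0,0,0],[-0.0451,0.0036,0,0,0,0],[-0.0451,0.0036,0,0,0,0],[-0.0451,0.0036,0,0,0,0],[-0.0451,0.0035,0,0,0,0],[0,0,0,0,0,0],[0,0,0,0,0,0],[0,0,0,0,0,0]]]'
python3 - <<'E'
from h import *
snap('wrist','w7.png')
go(.6145,.136,.019,30)
print(px('wrist',[.6145,.136,.011]))
E
```

```text
clock: 20.0
tool_pos: [0.6116, 0.1383, 0.0985]
eef_rot: [0.498, 0.867, -0.001, -0.001]
contact_force: [1.0, 0.5, -7.2]
opening: 0.739
finger_force: 45.0
t 20.05 pos [0.6119 0.1383 0.0988] shift mm [-3.4  1.3 79.8] rot [-0.002 -0.001  0.005] F [ 0.4 -0.3 -7. ] q7 0.35
[[281.  221.5]]
```

View pics/w7.png

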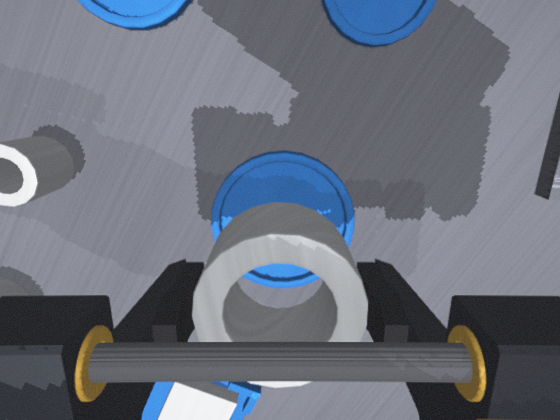

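The nest's outer rim spans columns 212–355 and rows 151–287, so its centre is at about (283.5,219).

```bash
python3 - <<'E'
from h import *
p=w('wrist',[[283.5,219.5]],.011)[0];print(p)
go(p[0],p[1],.019,30)
E
```

```text
[0.6152 0.138  0.011 ]
t 20.05 pos [0.6119 0.1383 0.0988] shift mm [-2.   2.9 79.8] rot [-0.002 -0.001  0.005] F [ 0.4 -0.3 -7. ] q7 0.35
```

```bash
python3 -m jog '[[[-0.0022,0.0026,0.03,0,0,0],[0,0,0.025,0,0,0],[0,0,0.01,0,0,0],[0,0,0.007,0,0,0],[0,0,0.004,0,0,0],[0,0,0.003,0,0,0],[0,0,0.001,0,0,0],[0,0,0,0,0,0],[0,0,0,0,0,0]]]'
python3 - <<'E'
from h import *
go(.615,.1375,.019,30)
E
```

```text
clock: 21.18
tool_pos: [0.6164, 0.136, 0.0195]
eef_rot: [0.499, 0.867, -0.0, -0.0]
contact_force: [0.1, 0.0, -5.8]
opening: 0.745
finger_force: 45.0
t 21.18 pos [0.6164 0.136  0.0195] shift mm [ 2.1 -0.5  0.5] rot [-0.001  0.     0.002] F [ 0.1  0.  -5.8] q7 0.36
```

```bash
python3 -m jog '[[[0.001,0,0.001,0,0,0],[0,0,0.0005,0,0,0],[0,0,0,0,0,0],[0,0,0,0,0,0]]]'
```

```text
clock: 21.68
tool_pos: [0.6164, 0.1362, 0.019]
eef_rot: [0.499, 0.867, -0.0, 0.0]
contact_force: [-2.3, -1.6, 5.7]
opening: 0.741
finger_force: 45.0
```

Seated: the force reversed. Release, lift and go to the medium collar.

```bash
python3 -m jog '[[[0,0,0,0,0,0],[0,0,0,0,0,0],[0,0,0,0,0,0],[0,0,-0.03,0,0,0],[0,0,-0.04,0,0,0],[0,0,-0.04,0,0,0],[0,0,0,0,0,0],[0,0,0,0,0,0]]]' 0.088
python3 - <<'E'
from h import *
snap('wrist','w8.png'); go(.4715,-.0253,.10,5)
go(.4715,-.0253,.10)
E
```

```text
clock: 22.68
tool_pos: [0.6153, 0.137, 0.1272]
eef_rot: [0.499, 0.867, -0.001, -0.001]
contact_force: [-0.0, 0.3, 0.5]
opening: 0.997
finger_force: 0.0
t 22.73 pos [0.6149 0.1368 0.1266] shift mm [ -68.2 -205.4   27.2] rot [-0.003 -0.     0.439] F [-0.1  0.5 -0.2] q7 0.34
t 22.73 pos [0.6149 0.1368 0.1266] shift mm [ -68.2 -205.4   27.2] rot [-0.003 -0.001 -0.   ] F [-0.1  0.5 -0.2] q7 0.34
```

View pics/w8.png

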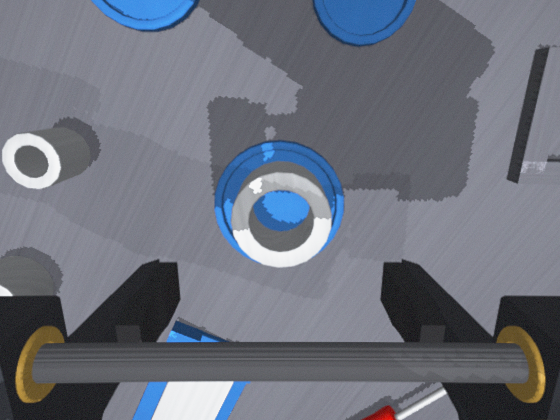

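The large collar sits inside the large nest, with its top ring at (282,220) and the blue rim all round it. That was my last allowed picture, so from here I'll check numerically.

```bash
python3 -m jog '[[[-0.0137,-0.0411,0,0,0,0],[-0.0137,-0.0411,0,0,0,0],[-0.0137,-0.0411,0,0,0,0],[-0.0137,-0.0411,0,0,0,0],[-0.0137,-0.0411,0,0,0,0],[0,0,0.01,0,0,0.146],[0,0,0.01,0,0,0.146],[0,0,0.005,0,0,0.146],[0,0,0,0,0,0],[0,0,0,0,0,0],[0,0,0,0,0,0]]]'
cat >> h.py <<'E'
def ring(n,guess,z,rad):
    "bright top ring of a collar near a guessed world point"
    L=np.load('last_%s.npz'%n)['frame']; u=px(n,[[*guess,z]])[0]; e=np.linalg.norm(px(n,[[guess[0]+rad,guess[1],z]])[0]-u)
    hs=cv2.cvtColor(L,cv2.COLOR_RGB2HSV); m=((hs[:,:,2]>150)&(hs[:,:,1]<25)).astype('uint8')
    yy,xx=np.mgrid[:420,:560]; m[np.hypot(xx-u[0],yy-u[1])>1.35*e]=0
    cn=max(cv2.findContours(m,0,1)[0],key=cv2.contourArea); el=cv2.fitEllipse(cn)
    print('ring pred',u,e,'fit',np.round(el[0],1),np.round(el[1],1),w(n,[el[0]],z))
def blue(n,guess,rad,z=.011):
    L=np.load('last_%s.npz'%n)['frame']; u=px(n,[[*guess,z]])[0]; e=np.linalg.norm(px(n,[[guess[0]+rad,guess[1],z]])[0]-u)
    m=cv2.inRange(cv2.cvtColor(L,cv2.COLOR_RGB2HSV),(100,120,40),(115,255,255))
    yy,xx=np.mgrid[:420,:560]; m[np.hypot(xx-u[0],yy-u[1])>1.4*e]=0
    pt=np.argwhere(m>0)[:,::-1]; x0,y0=pt.min(0); x1,y1=pt.max(0)
    print('blue pred',u,e,'box',x0,y0,x1,y1); 
    hull=cv2.convexHull(pt.astype(np.float32)); el=cv2.fitEllipse(hull); print(np.round(el[0],1),np.round(el[1],1),w(n,[el[0]],z))
E
python3 - <<'E'
from h import *
snap('wrist'); ring('wrist',(.471,-.0253),.04,.025)
go(.471,-.0253,.014,5)
E
```

```text
clock: 24.1
tool_pos: [0.4725, -0.0256, 0.103]
eef_rot: [0.675, 0.738, -0.001, -0.0]
contact_force: [0.4, -0.0, 0.3]
opening: 0.995
finger_force: 0.0
ring pred [276.4 229.4] 41.84662471454542 fit [278.2 233.7] [78.9 86. ] [[ 0.4723 -0.0279  0.04  ]]
t 24.15 pos [ 0.4726 -0.0256  0.1031] shift mm [ 0.4 -1.5 89.1] rot [-0.001  0.     0.002] F [-0.1 -0.2  0.9] q7 0.32
```

```bash
python3 -m jog '[[[0,-0.001,0.03,0,0,0],[0,0,0.03,0,0,0],[0,0,0.02,0,0,0],[0,0,0.009,0,0,0],[0,0,0,0,0,0],[0,0,0,0,0,0]]]'
python3 -m jog '[[[0,0,0,0,0,0],[0,0,0,0,0,0],[0,0,0,0,0,0],[0,0,0,0,0,0],[0,0,0,0,0,0],[0,0,0,0,0,0]]]' 0.03 40
python3 - <<'E'
from h import *
go(.465,.2282,.10)
E
```

```text
clock: 24.9
tool_pos: [0.4718, -0.0257, 0.0147]
eef_rot: [0.675, 0.738, -0.0, 0.0]
contact_force: [-0.4, 0.0, 0.1]
opening: 1.001
finger_force: 0.0
clock: 25.65
tool_pos: [0.4713, -0.0257, 0.0141]
eef_rot: [0.675, 0.738, -0.001, -0.0]
contact_force: [1.0, 1.3, 2.7]
opening: 0.562
finger_force: 40.0
t 25.65 pos [ 0.4713 -0.0257  0.0141] shift mm [253.4  15.9 -86. ] rot [-0.001  0.     0.   ] F [1.  1.3 2.7] q7 0.34
```

```bash
python3 -m jog '[[[0,0,-0.03,0,0,0],[0,0,-0.04,0,0,0],[0.0422,0.0026,-0.016,0,0,0],[0.0422,0.0026,0,0,0,0],[0.0422,0.0026,0,0,0,0],[0.0422,0.0027,0,0,0,0],[0.0422,0.0027,0,0,0,0],[0.0422,0.0027,0,0,0,0],[0,0,0,0,0,0],[0,0,0,0,0,0],[0,0,0,0,0,0]]]'
python3 - <<'E'
from h import *
snap('wrist'); blue('wrist',(.465,.2282),.040); blue('wrist',(.465,.2282),.034,.011)
go(.465,.2282,.019,5)
E
```

```text
clock: 27.02
tool_pos: [0.4651, 0.2261, 0.0998]
eef_rot: [0.676, 0.737, -0.001, 0.0]
contact_force: [0.0, -0.4, -3.5]
opening: 0.562
finger_force: 40.0
blue pred [279.3 213. ] 60.29941956602896 box 219 151 338 245
[278.7 209. ] [115.9 119.3] [[0.4644 0.231  0.011 ]]
blue pred [279.3 213. ] 51.272312216243925 box 219 151 338 245
[278.7 209. ] [115.9 119.3] [[0.4644 0.231  0.011 ]]
t 27.07 pos [0.4652 0.2263 0.0998] shift mm [ 2.1  0.1 80.8] rot [-0.002  0.001 -0.002] F [-0.6  0.1 -2.8] q7 -0.02
```

```bash
python3 -m jog '[[[0.003,0,0.03,0,0,0],[0,0,0.025,0,0,0],[0,0,0.01,0,0,0],[0,0,0.007,0,0,0],[0,0,0.004,0,0,0],[0,0,0.003,0,0,0],[0,0,0.002,0,0,0],[0,0,0,0,0,0],[0,0,0,0,0,0]]]'
```

```text
clock: 28.2
tool_pos: [0.4649, 0.231, 0.0191]
eef_rot: [0.675, 0.738, -0.0, -0.0]
contact_force: [-0.9, -0.6, -0.6]
opening: 0.558
finger_force: 40.0
```

```bash
python3 -m jog '[[[0,0,0.0005,0,0,0],[0,0,0,0,0,0],[0,0,0,0,0,0]]]'
python3 -m jog '[[[0,0,0,0,0,0],[0,0,0,0,0,0],[0,0,0,0,0,0],[0,0,-0.03,0,0,0],[0,0,-0.04,0,0,0],[0,0,-0.04,0,0,0],[0,0,0,0,0,0],[0,0,0,0,0,0]]]' 0.088
python3 - <<'E'
from h import *
snap('wrist'); ring('wrist',(.465,.23),.045,.025); blue('wrist',(.465,.23),.04); go(.4633,.0912,.1)
E
```

```text
clock: 28.58
tool_pos: [0.465, 0.231, 0.019]
eef_rot: [0.675, 0.738, -0.0, -0.0]
contact_force: [-1.2, 0.1, 5.2]
opening: 0.558
finger_force: 40.0
clock: 29.58
tool_pos: [0.4643, 0.231, 0.1278]
eef_rot: [0.675, 0.738, -0.001, -0.0]
contact_force: [0.7, -0.2, -0.2]
opening: 0.998
finger_force: 0.0
ring pred [280.  220.6] 38.433448973517855 fit [281.  219.6] [69.1 74.2] [[0.4656 0.2307 0.045 ]]
blue pred [280.1 205.2] 54.19557177482308 box 226 152 333 255
[279.4 204.1] [104.  107.1] [[0.4644 0.2308 0.011 ]]
t 29.62 pos [0.4641 0.2308 0.1274] shift mm [-139.   -13.    27.6] rot [-0.003  0.001  0.   ] F [ 0.2 -0.1  0.5] q7 -0.04
```

The medium collar sits concentric in its nest and at floor height: ring (0.4656,0.2307), nest (0.4644,0.2308). Now the small collar.

```bash
python3 -m jog '[[[-0.0463,-0.0043,0,0,0,0],[-0.0463,-0.0043,0,0,0,0],[-0.0463,-0.0043,0.01,0,0,0],[0,0,0.015,0,0,0],[0,0,0,0,0,0],[0,0,0,0,0,0],[0,0,0,0,0,0]]]'
python3 - <<'E'
from h import *
snap('wrist'); ring('wrist',(.4633,.0912),.04,.018)
go(.4633,.0912,.014,5)
E
```

```text
clock: 30.5
tool_pos: [0.4643, 0.0923, 0.1036]
eef_rot: [0.675, 0.738, -0.0, -0.0]
contact_force: [-0.3, 0.5, -0.4]
opening: 0.992
finger_force: 0.0
ring pred [277.1 231.2] 30.004333020415544 fit [277.8 231.8] [54.2 58.5] [[0.4638 0.0909 0.04  ]]
t 30.55 pos [0.4643 0.0922 0.1037] shift mm [-0.9 -1.1 89.7] rot [-0.     0.     0.002] F [ 0.3 -0.2 -0.3] q7 0.19
```

```bash
python3 -m jog '[[[-0.001,-0.0007,0.03,0,0,0],[0,0,0.03,0,0,0],[0,0,0.02,0,0,0],[0,0,0.0095,0,0,0],[0,0,0,0,0,0],[0,0,0,0,0,0]]]'
python3 -m jog '[[[0,0,0,0,0,0],[0,0,0,0,0,0],[0,0,0,0,0,0],[0,0,0,0,0,0],[0,0,0,0,0,0],[0,0,0,0,0,0],[0,0,0,0,0,0]]]' 0.02 35
python3 - <<'E'
from h import *
go(.591,.284,.10)
E
```

```text
clock: 31.3
tool_pos: [0.4639, 0.0905, 0.0146]
eef_rot: [0.675, 0.738, -0.0, 0.0]
contact_force: [0.1, -0.6, -0.0]
opening: 0.997
finger_force: 0.0
clock: 32.17
tool_pos: [0.4634, 0.0903, 0.0139]
eef_rot: [0.675, 0.738, -0.001, -0.0]
contact_force: [0.1, -0.1, -0.6]
opening: 0.39
finger_force: 34.8
t 32.17 pos [0.4634 0.0903 0.0139] shift mm [181.6 144.  -86.3] rot [-0.001  0.     0.   ] F [ 0.1 -0.1 -0.6] q7 0.23
```

```bash
python3 -m jog '[[[0,0,-0.03,0,0,0],[0,0,-0.04,0,0,0],[0.0363,0.0288,-0.016,0,0,0],[0.0363,0.0288,0,0,0,0],[0.0363,0.0288,0,0,0,0],[0.0363,0.0288,0,0,0,0],[0.0363,0.0288,0,0,0,0],[0,0,0,0,0,0],[0,0,0,0,0,0],[0,0,0,0,0,0]]]'
python3 - <<'E'
from h import *
snap('wrist'); blue('wrist',(.591,.284),.033)
go(.591,.284,.019,5)
E
```

```text
clock: 33.42
tool_pos: [0.5904, 0.2819, 0.0995]
eef_rot: [0.676, 0.737, -0.002, -0.0]
contact_force: [0.5, -0.4, -1.7]
opening: 0.389
finger_force: 34.8
blue pred [280.5 213.2] 49.86882793890387 box 232 162 330 247
[280.9 210.2] [96.3 97.9] [[0.5911 0.2861 0.011 ]]
t 33.48 pos [0.5906 0.2821 0.0996] shift mm [ 1.9  0.8 80.6] rot [-0.002  0.001 -0.001] F [ 1.1  0.4 -1.5] q7 -0.07
```

```bash
python3 -m jog '[[[0.003,0,0.03,0,0,0],[0,0,0.025,0,0,0],[0,0,0.01,0,0,0],[0,0,0.007,0,0,0],[0,0,0.004,0,0,0],[0,0,0.003,0,0,0],[0,0,0.0015,0,0,0],[0,0,0,0,0,0],[0,0,0,0,0,0]]]'
```

```text
clock: 34.6
tool_pos: [0.5908, 0.2868, 0.0194]
eef_rot: [0.675, 0.738, -0.0, -0.0]
contact_force: [-0.2, -0.1, -2.1]
opening: 0.389
finger_force: 34.8
```

```bash
python3 -m jog '[[[0,0,0.001,0,0,0],[0,0,0,0,0,0],[0,0,0,0,0,0]]]'
```

```text
clock: 34.98
tool_pos: [0.591, 0.2869, 0.019]
eef_rot: [0.675, 0.738, -0.0, -0.0]
contact_force: [-1.5, 0.0, 6.2]
opening: 0.388
finger_force: 34.8
```

```bash
python3 -m jog '[[[0,0,0,0,0,0],[0,0,0,0,0,0],[0,0,0,0,0,0],[0,0,-0.03,0,0,0],[0,0,-0.04,0,0,0],[0,0,-0.04,0,0,0],[0,0,-0.04,0,0,0],[0,0,-0.04,0,0,0],[0,0,0,0,0,0],[0,0,0,0,0,0]]]' 0.088
python3 - <<'E'
from h import *
snap('wrist'); snap('side')
ring('wrist',(.591,.2865),.045,.018); blue('wrist',(.591,.2865),.033)
for n in ('wrist','side'):
  for g,r in (((.615,.137),.033),((.465,.231),.025),((.591,.2865),.018)):
    try: print(n); ring(n,g,.045,r)
    except Exception as e: print(n,g,'not seen')
E
```

```text
clock: 36.22
tool_pos: [0.5902, 0.2868, 0.2074]
eef_rot: [0.675, 0.738, -0.001, -0.001]
contact_force: [-0.5, 0.2, -0.4]
opening: 1.001
finger_force: 0.0
ring pred [280.5 188.7] 21.077001684300356 fit [281.2 187.2] [39.  39.9] [[0.5915 0.2879 0.045 ]]
blue pred [280.5 179.6] 35.12833614050059 box 246 147 315 214
[280.6 180.5] [68.3 69.3] [[0.5912 0.2856 0.011 ]]
wrist
ring pred [291.5 339.7] 33.99955882066705 fit [293.8 332.4] [39.  60.1] [[0.6163 0.1454 0.045 ]]
wrist
ring pred [132.8 237.2] 28.684490582891648 fit [133.4 238. ] [50.  56.5] [[0.4655 0.2302 0.045 ]]
wrist
ring pred [280.5 188.7] 21.077001684300356 fit [281.2 187.2] [39.  39.9] [[0.5915 0.2879 0.045 ]]
side
ring pred [225.5 251.6] 12.865846260545796 fit [222.9 259.5] [ 5.  16.7] [[0.6164 0.1613 0.045 ]]
side
ring pred [279.8 290.8] 10.656922632730357 fit [280.  290.1] [20.  20.2] [[0.4648 0.2291 0.045 ]]
side
ring pred [221.9 306.1] 7.7524189773257435 fit [221.9 306.2] [14.3 14.7] [[0.5909 0.2866 0.045 ]]
```

The small collar is upright and concentric in its nest, and the medium one still is too. The large collar is half hidden by the gripper here; I confirmed it in its nest earlier and nothing has touched it since. Handing in.

```bash
python3 -c "
from plant import *
print(finish_job())"
```

```text
the job is handed in; nothing more can be done
None
```

I loaded the nests in the order asked and handed the job in at about 36 s: the blank is flat in the rectangular nest and the three collars are upright on their nest floors, with the other two blanks still in the magazine and the square tube not handled.

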